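# Bring the ball-knob carrier round the conveyor curve and out at its gap

### The job

The tube conveyor is switched off and its reference carrier, the one with the ball knob, is standing at the closed entry end. Work it along the curved lane under the light-barrier arch and on to the stop pin at the removal gap - you cannot pass the arch while holding it, so let go and take it again from the far side - then lift it out there and stand it upright in the white tray next to the ordinary carrier. Set it down, do not drop it, and leave the other things on the bench where they are.

Things in the scene. Friction and masses are not known exactly. Their poses are not given: they have to be found in the camera images.
- lane_center (a point): Centre of the lane's curve, at channel-floor height (25 mm over the bench). The lane: fixed grey deck, 264 x 240 mm, 25 mm high, with a channel between aluminium rails. Angles count about this point from its +x towards +y. Channel centreline: straight at x = 95 mm from y = -102 mm to y = 0, then an arc of radius 95 mm from 0 to 165 degrees; travel goes that way.
- lane_lead_in (a point): Point on the channel floor in the straight lead-in (x = 95, y = -50 mm from the curve's centre). The channel is 51 mm wide. Lips 9.5 to 14 mm above its floor reach over the carrier's foot on both sides, leaving a 36 mm slot: the carrier slides but cannot be lifted. Rails and lips: 63 mm wide overall, at most 14 mm above the floor. A 22 mm high drive housing stands inside at x = -55, y = -70.
- lane_shutter (a point): Foot of the closed entry shutter, on the channel centreline, on the side towards the carrier (x = 95, y = -102 mm from the curve's centre): a fixed plate across the lane, 63 mm wide, 6 mm thick, 40 mm high over the channel floor. Axes as the lane's.
- lane_gap_range (a point): Channel-floor point at 120 degrees of the curve. Removal gap: only here the lips are missing (from 31 mm before its middle), and an upright steel stop pin (10 mm thick, 22 mm high) meets the carrier's rim and halts it there with 7 mm to spare behind. The gap is clamped by hand: the halted carrier's centre lies anywhere from 108 to 132 degrees; that is not measured, see it or feel the stop.
- arch: Light-barrier arch, fixed across the lane at 42 degrees of the curve. Origin on the channel centreline at the channel floor; x points outward from the curve's centre, y along the lane in the direction of travel, z up. Two posts at x = -50 and 50 mm, 8 mm wide, 5 mm along the lane; sensor feet 12 mm high, 16 mm along the lane, at x = -64 to -52 and 52 to 64 mm.
- arch_bar (a point): Middle of the underside of the arch's steel cross-bar, 68 mm above the channel floor (6 mm over the ball's top). The bar is 5 mm thick along the lane (2.5 mm either side of this point), 8 mm high, 108 mm long across the lane. The carrier passes under it; a gripper holding the carrier cannot. Axes as the arch's.
- carrier_ball (a point): Centre of the reference carrier's black ball knob (36 mm across, 44 mm above its underside, total height 62 mm). Loose, about 0.2 kg: round foot 48 mm across, 8 mm high; groove 28 mm across to 16 mm; body 48 mm across to 22 mm; short steel stem; ball. z up through the ball. Starts in the lead-in, 6 to 15 mm between foot and shutter. Slick foot: slides with under 1 N.
- tray: Fixed white tray, 170 mm along its x, 120 mm along its y, 14 mm high, walls and floor 5 mm thick, open on top. Origin at the centre of its underside. The ordinary carrier stands in its +x half; the -x half is free (stand the ball-knob carrier around x = -38 mm, y = 0).
- spare: Ordinary carrier without knob (48 mm across, 22 mm high, grooved like the other), loose in the tray's +x half. Origin at the centre of its underside. Leave it.
- rack_center (a point): Lime tube rack with capped tubes, loose, 144 x 104 mm, 52 mm high; point at its centre 20 mm above the bench, long side along x. Leave it.
- bottle: Reagent bottle, loose, 64 mm across and about 150 mm high; origin at the centre of its underside. Leave it.
- pipette: Pipette lying on the bench, loose, about 270 mm long along its x, 50 mm wide at most, 20 mm high; origin under its middle. Leave it.
Not all that is in view belongs to the job. Of the things shaped like the tray, the white one is meant.

How it is judged (in metres and radians):
On the way, in this order (a step that is already met when the one before it is completed fails the run):
1. the ball-knob carrier has passed under the arch, still down in the lane (y of carrier_ball in the frame of arch above 0.022 m and z of carrier_ball in the frame of arch below 0.051 m), for 0.1 s.
2. it has been lifted clear out of the lane at the gap (z of carrier_ball in the frame of lane_center above 0.068 m), for 0.1 s.
At the end, for the whole second after the job is handed in: The ball-knob carrier stands at rest, upright within 4.6 degrees, flat on the floor of the white tray (ball centre within 3 mm of its resting height), released; ordinary carrier upright; ordinary carrier, rack, bottle and pipette within 20 mm of where they were (x of carrier_ball in the frame of tray between -0.065 and 0.065 m and y of carrier_ball in the frame of tray between -0.04 and 0.04 m and z of carrier_ball in the frame of tray between 0.046 and 0.0515 m and angle between each of carrier_ball, spare's own z axis and vertical below 0.08 rad and linear speed of carrier below 0.01 m/s and distance of each of spare, rack_center, bottle, pipette from where it was at the start of the episode below 0.02 m); the robot touches nothing.
It fails at once if the ball-knob carrier is dropped (falling free faster than 0.4 m/s) (contact force between carrier and anything else below 0.01 N and linear speed of carrier above 0.4 m/s).
It fails at once if the ball-knob carrier is tipped over (angle between carrier_ball's own z axis and vertical above 0.8 rad).
It fails at once if the ordinary carrier, rack, bottle or pipette is pushed more than 30 mm (distance of any of spare, rack_center, bottle, pipette from where it was at the start of the episode above 0.03 m).
It also fails if it takes over 72 s, if anything falls off the work surface, if the arm or the gripper's body presses on something with over 40 N, if the wrist force passes 120 N, or if a joint passes its speed limit or range.

### The arm

A 7-joint arm with a two-finger parallel gripper is mounted at the origin on the work surface. World frame = base frame: x ahead of the robot, y to its left, z up, the work surface at z = 0. Lengths are in m, angles in degrees, forces in N, time in s.
With the tool pointing down it reaches from about 0.425 to 0.875 m from the base axis. Payload 4.7 kg.
Tool frame: the origin (TCP) lies midway between the tips of the shut fingers; the grasp point (between the pads) lies env.grip_point_offset behind it (env.grip_point_offset is the distance from the TCP to the grasp point, in m); z points along the fingers, y is the line along which they close (so a half turn about z gives the same grasp; the last joint's range is limited). The gripper opens to 87 mm and grips with 3 to 60 N. Pads are 19 mm wide; open, the fingers measure 117 mm over their backs; the gripper's body (75 mm by 190 mm) begins 51 mm behind the grasp point.
Start: joints at [-64.051, 18.392, -4.016, 83.108, 1.295, 78.541, -3.26], TCP at [0.276, 0.588, 0.201] pointing down, gripper open.
Joint ranges: [-163.93, 163.93], [-17.29, 119.83], [-79.2, 71.16], [3.27, 140.29], [-89.18, 269.18], [5.43, 117.66], [-154.24, 154.24]. Speed limits (degrees/s): [147.25, 147.25, 180, 180, 180, 180, 180].

### API

Orientations are given as [roll, pitch, yaw] about the fixed x, y, z axes, in that order (R = Rz(yaw) Ry(pitch) Rx(roll)).
In Python, from cell import env gives the robot as it stands.
- The arm moves only by the shell command python3 -m creep 'ROWS' [FORCE]. ROWS is a JSON object of lists of equal length, an entry for each row: "translation": the shift along the tool's x, y, z in units of 0.08 m (1.0 is 0.08 m), a list of three; "turn": the turn, a rotation vector about the tool's x, y, z in units of 180 degrees (1.0 is 180 degrees), a list of three; "grip": the opening, from 0 (shut) to 1 (fully open). In form: {"translation": [[x, y, z], ...], "turn": [[ax, ay, az], ...], "grip": [grip, ...]}. A call has 1 to 5 rows; each row shifts and turns the commanded pose from where the row before left it, along the tool's axes as they then stand; what a row does not reach is not made up. A row lasts 1/8 s, in which the tool goes at most 62.5 mm and 10.7 degrees, less where a joint would pass 70% of its speed; a pose out of reach is approached as far as the arm can. A call with a number of a shift or a turn outside -1 to 1 is refused whole. A call with a gripper value outside its range is refused whole. The fingers move at their own pace and stop on an object; FORCE is the grip in N (left out, the last holds). Time passes only in rows, so rows that do not move let the fingers close. It gives the time, the measured TCP pose, the force, the opening and the grip force at its end, in the units of the state.
- env.get_obs(): the state, without advancing time (a new reading comes with each control period).
- env.read_camera(name): name is "scene" or "top" or "wrist"; returns a dict with "frame" (400x640x3 uint8, red, green, blue), "z_map" (400x640 float32, m along the optical axis (not along the pixel's ray), 0 where there is no reading), "K" (3x3 intrinsics, pixels), "D" ([k1, k2, p1, p2, k3] as OpenCV has them; the pictures are not rectified), "rvec" (rotation vector, rad) and "tvec" (3), from world to camera coordinates, as OpenCV has them. Camera axes: x right, y down, z forward; pixel columns grow to the right and rows downward; lengths in m; the calibration is good to about 2 mm. A picture is of the moment at which its call begins.
- env.sign_off(): hands the job in; it is judged then, once.
The state is a dict: "time_s": time; "qpos": joint angles; "joint_velocities": joint speeds; "effort": joint torques, N m; "tool_pos": TCP position; "tool_rot": TCP orientation; "force": force on the tool from outside, world axes, zero at the start; "wrist_torque": the same for the moment, N m; "grip_width": finger opening in m; "grasp_force": force on a finger pad.
Only numpy, scipy, OpenCV 4.12 (cv2) and the standard library are available. Lean on these libraries where they do the work, as an engineer would, in place of code of your own. Each camera call takes 0.05 s, during which the arm holds its last target. There are 200 camera calls.

## Working session

There is one attempt and no reset: what is moved stays moved. The work goes in short steps, Python scripts to look and compute and a shell command to move; the robot and the scene stay as the last step left them, time stands still between calls to the robot, and variables do not carry over. Pictures are saved under pics/ and viewed, at most 10 in all, crops included, and the job is handed in when it is done.

```bash
ls; mkdir -p pics; cat > h.py <<'E'
import numpy as np, cv2
from cell import env
from scipy.spatial.transform import Rotation as R
def cam(n,f=None):
    c=env.read_camera(n); np.savez('last_%s.npz'%n,**c)
    if f: cv2.imwrite('pics/'+f,c['frame'][:,:,::-1])
    return c
def load(n): return dict(np.load('last_%s.npz'%n))
def pt(c,u,v,z=None,h=None):
    """pixel -> world, by depth map (median 3x3) or at given world height h"""
    n=cv2.undistortPoints(np.array([[[u,v]]],float),c['K'],c['D'])[0,0]
    Rm=cv2.Rodrigues(c['rvec'])[0]; o=-Rm.T@c['tvec'].ravel(); d=Rm.T@np.array([n[0],n[1],1])
    if h is not None: return o+d*(h-o[2])/d[2]
    p=c['z_map'][int(v)-1:int(v)+2,int(u)-1:int(u)+2]; return o+d*np.median(p[p>0])
def pix(c,P): return cv2.projectPoints(np.atleast_2d(np.array(P,float)),c['rvec'],c['tvec'],c['K'],c['D'])[0][:,0]
E
python3 - <<'E'
from h import *
cam('top','top0.png');cam('scene','scene0.png')
o=env.get_obs();print(o,env.grip_point_offset)
E
```

```text
pics
{'time_s': 0.1, 'qpos': array([-64.05181468,  18.43577594,  -4.01762529,  83.16825835,
         1.29731098,  78.5400053 ,  -3.26064005]), 'joint_velocities': array([-0.0250949 , -0.10061744,  0.00254514, -0.21230103,  0.03654683,
       -0.03371726,  0.07316849]), 'effort': array([-7.21176220e-04, -4.92567694e+01, -4.06101784e-01, -3.13401532e+01,
       -6.41737296e-02,  3.93675151e-02,  6.34934077e-05]), 'tool_pos': array([0.27595825, 0.58792767, 0.20035725]), 'tool_rot': array([-1.79901330e+02,  7.01704297e-03,  1.54863231e+02]), 'force': array([ 0.6533844 , -0.85635322,  0.30556028]), 'wrist_torque': array([-0.04614217, -0.05235078, -0.07672927]), 'grasp_force': 0.0, 'grip_width': 0.08676393928241072} 0.0187
```

View pics/top0.png

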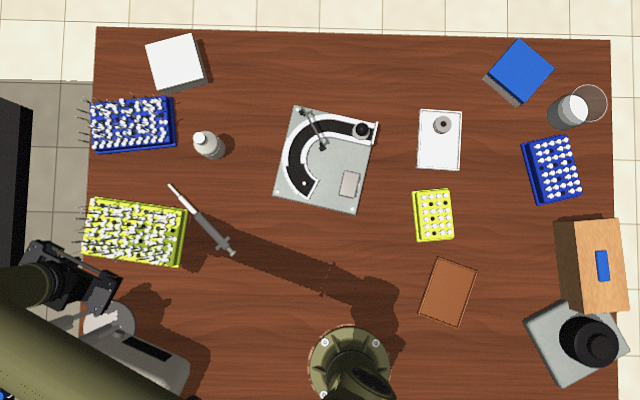

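View pics/scene0.png

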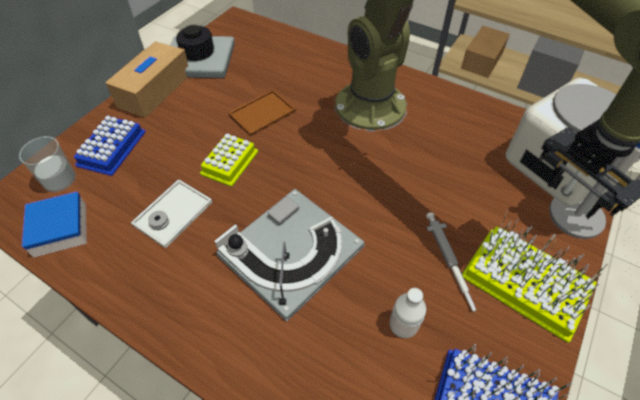

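The top view shows the lane deck with corners near (295,105), (377,120), (357,214) and (273,196). The ball is at about (362,129), the arch near (315,125), the stop pin near (304,183), and the white tray spans (418,108) to (462,171) with the spare at (442,124). I'll enlarge the lane and tray area.

```bash
python3 - <<'E'
from h import *
c=load('top')
im=c['frame'][95:220,265:475,::-1]
cv2.imwrite('pics/crop.png',cv2.resize(im,(798,475),interpolation=cv2.INTER_CUBIC))
for n,u,v,h in [('c1',295,105,.025),('c2',377,120,.025),('c3',357,214,.025),('c4',273,196,.025),('ball',362,129,.069),('tray',418,108,.014),('tray',462,111,.014),('tray',460,171,.014),('tray',416,168,.014),('spare',442,124,.027)]:
    print(n,pt(c,u,v,h=h).round(4),pt(c,u,v).round(4))
E
```

```text
c1 [0.7231 0.1662 0.025 ] [0.7234 0.1662 0.0242]
c2 [ 0.6861 -0.0651  0.025 ] [ 0.6925 -0.0684  0.0009]
c3 [ 0.4209 -0.0132  0.025 ] [ 4.216e-01 -1.550e-02 -1.000e-04]
c4 [0.4657 0.2204 0.025 ] [0.4673 0.2232 0.0008]
ball [ 0.6489 -0.0189  0.069 ] [ 0.6449 -0.0172  0.0855]
tray [ 0.7265 -0.1829  0.014 ] [ 7.308e-01 -1.864e-01 -3.000e-04]
tray [ 0.721  -0.3087  0.014 ] [ 0.7246 -0.313   0.0016]
tray [ 0.5488 -0.3031  0.014 ] [ 5.507e-01 -3.078e-01  5.000e-04]
tray [ 0.5545 -0.1786  0.014 ] [ 5.565e-01 -1.818e-01  5.000e-04]
spare [ 0.6787 -0.2477  0.027 ] [ 0.6784 -0.2474  0.0281]
```

View pics/crop.png

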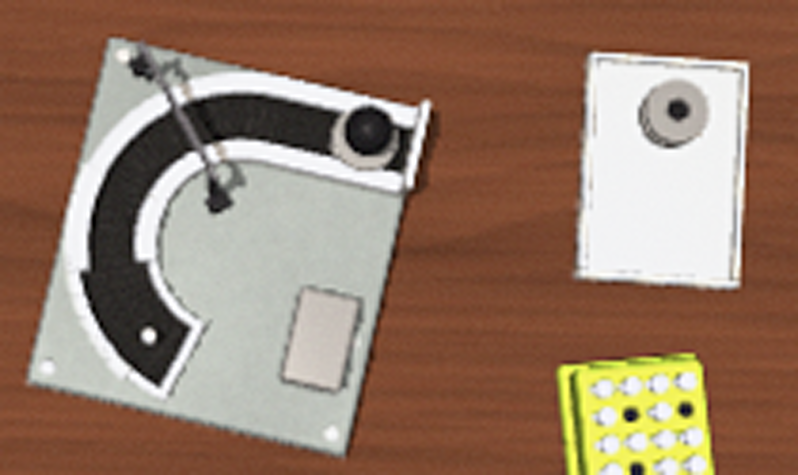

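The crop (3.8x, offset 265,95) shows the ball at (367,130), the shutter top from (429,103) to (410,188), the arch bar from (170,75) to (217,200) and the pin at (148,335). The lane end is at (163,395) to (204,322), and the tray corners are (590,53), (748,62), (738,288), (576,277). Next I'll fit the lane pose.

```bash
cat > fit.py <<'E'
from h import *
from scipy.optimize import least_squares
c=load('top'); f=lambda U,V,h: pt(c,265+U/3.8,95+V/3.8,h=h)[:2]
pol=lambda r,a:(r*np.cos(np.radians(a)),r*np.sin(np.radians(a)))
M=[(429,103,.065,(126.5,-105)),(410,188,.065,(63.5,-105)),(163,395,.039,pol(126.5,165)),(204,322,.039,pol(63.5,165))]
M=[(f(a,b,h),np.array(l)/1e3) for a,b,h,l in M]
O=[f(a,b,.039) for a,b in [(225,74),(95,160),(66,250),(92,335)]]
I=[f(a,b,.039) for a,b in [(265,160),(160,225)]]
def res(p):
    rot=np.array([[np.cos(p[2]),-np.sin(p[2])],[np.sin(p[2]),np.cos(p[2])]])
    r=[ (p[:2]+rot@l-w) for w,l in M]
    return np.r_[np.ravel(r),[np.hypot(*(o-p[:2]))-.1265 for o in O],[np.hypot(*(o-p[:2]))-.0635 for o in I]]
s=least_squares(res,[.56,.05,-.17]); p=s.x
print('lane',p[:2].round(4),np.degrees(p[2]).round(2),(res(p)*1e3).round(1)); np.save('lane.npy',p)
rot=np.array([[np.cos(p[2]),-np.sin(p[2])],[np.sin(p[2]),np.cos(p[2])]])
for n,w in [('ball',f(367,130,.069)),('pin',f(148,335,.047)),('archbarmid',f(194,137,.101))]:
    l=rot.T@(w-p[:2]); print(n,w.round(4),(l*1e3).round(1),np.hypot(*l).round(4),np.degrees(np.arctan2(l[1],l[0])).round(1))
T=[f(*q,.014) for q in [(590,53),(748,62),(738,288),(576,277)]]
print('tray',np.mean(T,0), np.degrees(np.arctan2(*(T[0]+T[1]-T[2]-T[3])[::-1])),'spare',f(676,110,.027))
E
python3 fit.py
```

```text
lane [0.5689 0.0668] -12.2 [ 0.5 -0.5  0.5  0.1 -2.4  1.4  0.2  1.   0.1 -1.5  2.7  1.6  0.7 -0.6]
ball [ 0.6483 -0.0177] [ 95.5 -65.9] 0.116 -34.6
pin [0.5011 0.1348] [-80.7  52. ] 0.096 147.2
archbarmid [0.6328 0.1043] [54.5 50.1] 0.0741 42.6
tray [ 0.63706381 -0.24468828] -2.7814013966176736 spare [ 0.67891099 -0.25025728]
```

```bash
python3 -m creep '{"translation":[[-0.495,-0.325,0],[-0.495,-0.325,0],[-0.495,-0.325,0],[-0.495,-0.325,0],[-0.495,-0.325,0]],"turn":[[0,0,0],[0,0,0],[0,0,0],[0,0,0],[0,0,0]],"grip":[1,1,1,1,1]}'
python3 -m creep '{"translation":[[-0.495,-0.325,0],[-0.495,-0.325,0],[-0.495,-0.325,0],[-0.495,-0.325,0],[-0.495,-0.325,0]],"turn":[[0,0,0],[0,0,0],[0,0,0],[0,0,0],[0,0,0]],"grip":[1,1,1,1,1]}'
python3 -m creep '{"translation":[[-0.495,-0.325,0],[-0.495,-0.325,0],[-0.495,-0.325,0],[-0.495,-0.325,0],[-0.495,-0.325,0]],"turn":[[0,0,0],[0,0,0],[0,0,0],[0,0,0],[0,0,0]],"grip":[1,1,1,1,1]}'
python3 -m creep '{"translation":[[0,0,0],[0,0,0],[0,0,0],[0,0,0],[0,0,0]],"turn":[[0,0,0.0535],[0,0,0.0535],[0,0,0.0535],[0,0,0.0535],[0,0,0.0535]],"grip":[1,1,1,1,1]}'
python3 -m creep '{"translation":[[0,0,0],[0,0,0],[0,0,0],[0,0,0]],"turn":[[0,0,0.0535],[0,0,0.0535],[0,0,0.0535],[0,0,0]],"grip":[1,1,1,1]}'
python3 - <<'E'
from h import *
c=cam('wrist','w1.png'); p=np.load('lane.npy'); o=env.get_obs(); print(o['tool_pos'],o['tool_rot'],o['qpos'].round(0))
print(pix(c,[[.6483,-.0177,.069]]))
E
```

```text
time_s: 0.72
tool_pos: [0.4007, 0.385, 0.201]
tool_rot: [-180.0, -0.0, 154.9]
force: [-0.1, -0.0, 0.1]
grip_width: 0.0872
grasp_force: 0.0
time_s: 1.35
tool_pos: [0.5246, 0.1834, 0.201]
tool_rot: [-180.0, -0.0, 154.9]
force: [-0.0, 0.1, 0.1]
grip_width: 0.0872
grasp_force: 0.0
time_s: 1.98
tool_pos: [0.6486, -0.0181, 0.2009]
tool_rot: [-180.0, -0.0, 154.9]
force: [0.1, -0.2, -0.6]
grip_width: 0.0874
grasp_force: 0.0
time_s: 2.6
tool_pos: [0.6479, -0.0169, 0.2007]
tool_rot: [-179.9, -0.0, 106.4]
force: [0.7, 0.4, -0.3]
grip_width: 0.0873
grasp_force: 0.0
time_s: 3.1
tool_pos: [0.6479, -0.0168, 0.2008]
tool_rot: [-180.0, 0.0, 77.9]
force: [-0.1, 0.5, 0.6]
grip_width: 0.087
grasp_force: 0.0
[ 0.64797469 -0.01682415  0.20094262] [-1.79959001e+02  1.71623891e-02  7.80132058e+01] [-27.  20.  34.  85. -11.  79.  -4.]
[[324.77603193 184.20058527]]
```

View pics/w1.png

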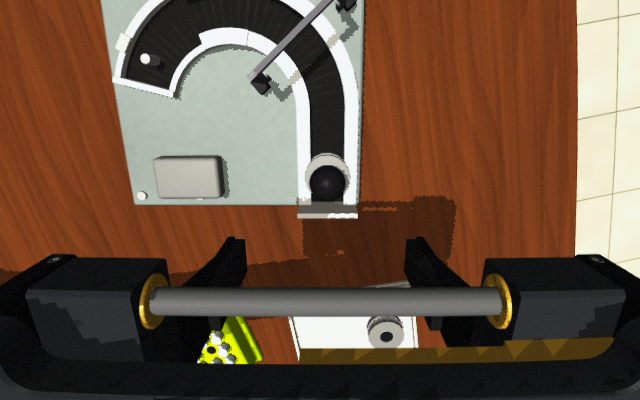

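The wrist view shows the ball at (327,183) against a predicted (325,184). It also shows the pin top at (147,59), lane end corners at (115,79) and (172,96), and the arch bar's inner end at (253,75).

```bash
python3 - <<'E'
from h import *
c=load('wrist'); p=np.load('lane.npy')
rot=np.array([[np.cos(p[2]),-np.sin(p[2])],[np.sin(p[2]),np.cos(p[2])]])
for n,u,v,h in [('ball',327,183,.069),('pin',147,59,.047),('end',115,79,.039),('end',172,96,.039),('lipOut',118,45,.039),('lipIn',200,38,.039),('shL',298,214,.065),('shR',357,214,.065),('rail',296,150,.039),('railo',358,150,.039),('rail in top',232,28,.039)]:
    w=pt(c,u,v,h=h)[:2];l=rot.T@(w-p[:2]); print(n,w.round(4),(l*1e3).round(1),np.hypot(*l).round(4),np.degrees(np.arctan2(l[1],l[0])).round(1))
E
```

```text
ball [ 0.6507 -0.017 ] [ 97.7 -64.6] 0.1171 -33.5
pin [0.5055 0.1348] [-76.3  53. ] 0.0929 145.2
end [0.4628 0.1262] [-116.3   35.6] 0.1216 163.0
end [0.5146 0.0973] [-59.5  18.3] 0.0622 162.9
lipOut [0.4777 0.1555] [-107.9   67.4] 0.1272 148.0
lipIn [0.5593 0.1427] [-25.4  72.1] 0.0764 109.4
shL [ 0.6144 -0.0441] [ 67.9 -98.8] 0.1199 -55.5
shR [ 0.6739 -0.0568] [128.7 -98.6] 0.1622 -37.5
rail [0.6248 0.017 ] [ 65.1 -36.9] 0.0749 -29.5
railo [0.6884 0.0034] [130.2 -36.7] 0.1353 -15.7
rail in top [0.5922 0.1443] [ 6.4 80.6] 0.0808 85.5
```

```bash
python3 -m creep '{"translation":[[0,0.022,0.5],[0,0,0.5],[0,0,0.5],[0,0,0.26],[0,0,0.1]],"turn":[[0,0,0],[0,0,0],[0,0,0],[0,0,0],[0,0,0]],"grip":[1,1,1,1,1]}'
python3 -m creep '{"translation":[[0,0,0],[0,0,0],[0,0,0],[0,0,0],[0,0,0]],"turn":[[0,0,0],[0,0,0],[0,0,0],[0,0,0],[0,0,0]],"grip":[0,0,0,0,0]}' 8
python3 -m creep '{"translation":[[0,0,0],[0,0,0]],"turn":[[0,0,0],[0,0,0]],"grip":[0,0]}'
```

```text
time_s: 3.78
tool_pos: [0.6495, -0.0174, 0.0516]
tool_rot: [-179.9, 0.0, 77.9]
force: [0.3, 0.8, 1.0]
grip_width: 0.0872
grasp_force: 0.0
time_s: 4.4
tool_pos: [0.6501, -0.0173, 0.0528]
tool_rot: [180.0, -0.0, 77.8]
force: [0.3, -0.1, 0.1]
grip_width: 0.0451
grasp_force: 0.0
time_s: 4.65
tool_pos: [0.6499, -0.0173, 0.0526]
tool_rot: [-180.0, -0.0, 77.8]
force: [0.3, -0.2, -0.5]
grip_width: 0.033
grasp_force: 7.8
```

```bash
python3 -m creep '{"translation":[[0.2,0,0],[0.2,0,0],[0.2,0,0],[0.212,0,0],[0,0,0]],"turn":[[0,0,0],[0,0,0],[0,0,0],[0,0,0],[0,0,0]],"grip":[0,0,0,0,0]}'
python3 -m creep '{"translation":[[0.206,-0.018,0],[0.206,-0.018,0],[0.206,-0.018,0],[0,0,0]],"turn":[[0,0,-0.0556],[0,0,-0.0556],[0,0,-0.0556],[0,0,0]],"grip":[0,0,0,0]}'
```

```text
time_s: 5.28
tool_pos: [0.6642, 0.0499, 0.0526]
tool_rot: [180.0, -0.1, 78.0]
force: [-0.4, 1.4, -1.2]
grip_width: 0.0331
grasp_force: 7.7
time_s: 5.78
tool_pos: [0.661, 0.0969, 0.0526]
tool_rot: [180.0, -0.1, 107.9]
force: [1.2, 0.3, -0.2]
grip_width: 0.0332
grasp_force: 7.7
```

```bash
python3 - <<'E'
from h import *
c=cam('scene'); im=c['frame'][170:330,200:380,::-1]; cv2.imwrite('pics/s2.png',cv2.resize(im,None,fx=3.5,fy=3.5,interpolation=cv2.INTER_CUBIC))
L=np.array([.5705,.0664]); o=env.get_obs(); d=o['tool_pos'][:2]-L; print(np.hypot(*d),np.degrees(np.arctan2(d[1],d[0]))+12.2,o['tool_rot'],o['force'])
E
```

```text
0.09517440863211166 30.003010735941118 [ 1.79995756e+02 -3.16895903e-02  1.07694095e+02] [-0.3203842   1.17153368  0.341244  ]
```

View pics/s2.png

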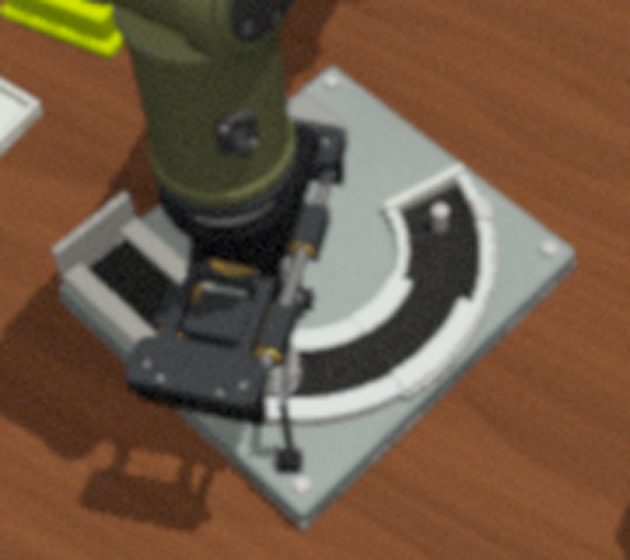

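```bash
python3 -m creep '{"translation":[[0,0,0],[0,0,0],[0,0,0],[0,0,0],[0,0,0]],"turn":[[0,0,0],[0,0,0],[0,0,0],[0,0,-0.033],[0,0,-0.034]],"grip":[0.7,0.7,0.7,0.7,0.7]}'
python3 -m creep '{"translation":[[-0.2,0,0],[-0.225,0,0],[0,0,0],[0,0,0],[0,0,0]],"turn":[[0,0,0],[0,0,0],[0,0,0],[0,0,0],[0,0,0]],"grip":[0.7,0.7,0,0,0]}'
python3 -m creep '{"translation":[[0,0,0],[0,0,0],[0,0,0],[0,0,0],[0,0,0]],"turn":[[0,0,0],[0,0,0],[0,0,0],[0,0,0],[0,0,0]],"grip":[0,0,0,0,0]}'
cat > loc.py <<'E'
from h import *
L=np.array([.5705,.0664]); o=env.get_obs(); d=R.from_euler('z',12.2-42,degrees=True).apply(np.r_[o['tool_pos'][:2]-L,0])*1e3
print('arch x,y',d[0]-95,d[1],'z',o['tool_pos'][2],'lane deg',np.degrees(np.arctan2(d[1],d[0]))+42,np.hypot(d[0],d[1]),'yaw',o['tool_rot'],o['force'],o['grip_width'])
E
python3 loc.py
```

```text
time_s: 6.45
tool_pos: [0.6612, 0.0949, 0.0525]
tool_rot: [-180.0, 0.0, 120.1]
force: [0.3, -0.3, -0.5]
grip_width: 0.0603
grasp_force: 0.0
time_s: 7.08
tool_pos: [0.6779, 0.0666, 0.0524]
tool_rot: [-180.0, -0.0, 119.9]
force: [-0.2, 0.2, 0.4]
grip_width: 0.0389
grasp_force: 0.0
time_s: 7.7
tool_pos: [0.6782, 0.0658, 0.0526]
tool_rot: [180.0, -0.0, 119.9]
force: [-0.4, -0.1, -0.4]
grip_width: 0.001
grasp_force: 0.0
arch x,y -1.8889249750974813 -54.05491245802095 z 0.052575373857782305 lane deg 11.863024560297387 107.66432024183933 yaw [ 1.79997428e+02 -2.88161957e-03  1.19905230e+02] [-0.42621442 -0.08048274 -0.38942512] 0.0009601101064277434
```

```bash
python3 -m creep '{"translation":[[0.1,0,0],[0.1,0,0],[0.1,0,0],[0.08,0,0],[0.05,0,0]],"turn":[[0,0,0],[0,0,0],[0,0,0],[0,0,0],[0,0,0]],"grip":[0,0,0,0,0]}'
python3 -m creep '{"translation":[[0.03,0,0],[0.02,0,0],[0,0,0]],"turn":[[0,0,0],[0,0,0],[0,0,0]],"grip":[0,0,0]}'
python3 loc.py
python3 - <<'E'
from h import *
c=cam('scene'); im=c['frame'][170:330,200:380,::-1]; cv2.imwrite('pics/s3.png',cv2.resize(im,None,fx=3.5,fy=3.5,interpolation=cv2.INTER_CUBIC))
c=cam('wrist','w3.png'); cam('top','t3.png')
L=np.array([.5705,.0664,0.025]); r=R.from_euler('z',42-12.2,degrees=True)
for y in (0,10,15,20,25):print(y,pix(c,L+r.apply([.095,y/1e3,.044])))
E
```

```text
time_s: 8.32
tool_pos: [0.6695, 0.083, 0.0548]
tool_rot: [179.5, 1.2, 119.5]
force: [19.6, -20.5, -6.5]
grip_width: 0.0002
grasp_force: 11.5
time_s: 8.7
tool_pos: [0.6693, 0.083, 0.0551]
tool_rot: [179.4, 1.5, 119.3]
force: [21.0, -20.9, -7.4]
grip_width: 0.0006
grasp_force: 12.3
arch x,y -1.0386065524095045 -34.656000602170984 z 0.05505330280043781 lane deg 21.754394622596593 100.14879847681937 yaw [179.44795576   1.4620594  119.34682692] [ 21.02902113 -20.86623809  -7.36088113] 0.0006320808621097319
0 [[324.43439002 191.30913024]]
10 [[324.27898543 173.09871393]]
15 [[324.199183   163.73892482]]
20 [[324.11795421 154.2058928 ]]
25 [[324.03528033 144.49706702]]
```

View pics/w3.png

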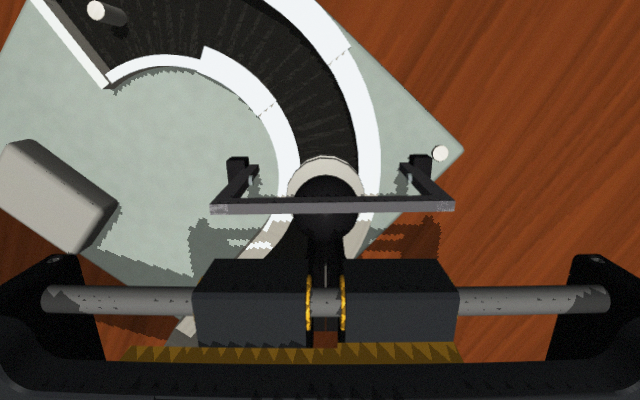

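The wrist view shows the ball partly under the bar at about (323,205), so it sits near y = -8 mm. The push has stalled at 29 N, probably because pushing that high wedges the foot against the lips. I'll back off and push lower, on the body rim.

```bash
python3 -m creep '{"translation":[[-0.1,0,0],[-0.1,0,0],[0,0,0]],"turn":[[0,0,0],[0,0,0],[0,0,0]],"grip":[0,0,0]}'
python3 loc.py
```

```text
time_s: 9.22
tool_pos: [0.67, 0.082, 0.054]
tool_rot: [179.8, 0.3, 119.8]
force: [5.0, -4.6, 1.2]
grip_width: 0.0004
grasp_force: 3.6
arch x,y -0.9400595220818957 -35.877256601164625 z 0.05397336787261742 lane deg 21.121662402199917 100.67000518493732 yaw [179.77840002   0.3224299  119.76018925] [ 4.97716016 -4.59143636  1.17477144] 0.00040967402391853974
```

```bash
python3 - <<'E'
from h import *
a=cam('scene')['frame'][210:310,230:350,::-1]
b=cam('wrist')['frame'][120:280,180:470,::-1]
a=cv2.resize(a,(480,400),interpolation=cv2.INTER_CUBIC); b=cv2.resize(b,(725,400))[:,200:520]
cv2.imwrite('pics/s4.png',np.hstack([a,b]))
E
```

```text
(no output)
```

View pics/s4.png

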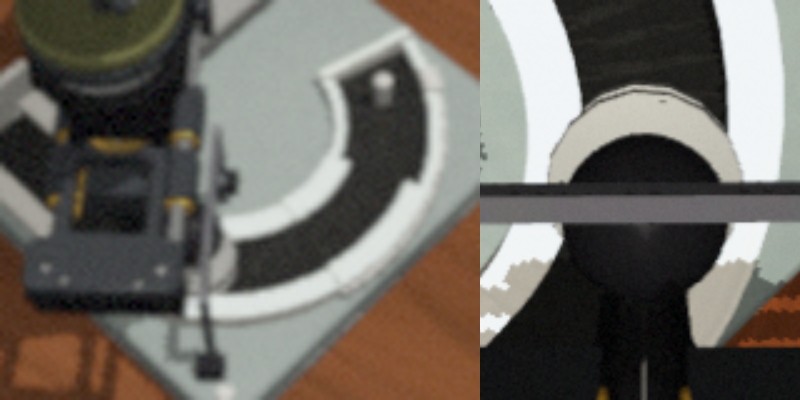

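The crops show the ball upright, with its centre at about y = -8.5 mm and the fingers touching it. I'll retreat, lower to the body rim and push again.

```bash
python3 -m creep '{"translation":[[-0.15,0,0],[0,0,0.06],[0,0,0.066],[0,0,0]],"turn":[[0,0,0],[0,0,0],[0,0,0],[0,0,0]],"grip":[0,0,0,0]}'
python3 loc.py
python3 -m creep '{"translation":[[0.06,0,0],[0.06,0,0],[0.06,0,0],[0.06,0,0],[0,0,0]],"turn":[[0,0,0],[0,0,0],[0,0,0],[0,0,0],[0,0,0]],"grip":[0,0,0,0,0]}'
python3 loc.py
```

```text
time_s: 9.82
tool_pos: [0.6719, 0.0756, 0.0413]
tool_rot: [-179.9, -0.1, 120.0]
force: [0.1, -0.1, -0.5]
grip_width: 0.0005
grasp_force: 0.0
arch x,y -2.4611946820489266 -42.38209176350697 z 0.041272461088610955 lane deg 17.39256883377829 101.78247487619848 yaw [-1.79894472e+02 -7.97509362e-02  1.19955861e+02] [ 0.08907134 -0.05192954 -0.47384261] 0.00048273977158819615
time_s: 10.45
tool_pos: [0.6665, 0.0888, 0.0439]
tool_rot: [179.7, 0.3, 119.8]
force: [6.5, -4.6, 0.4]
grip_width: 0.0008
grasp_force: 3.7
arch x,y -0.5745327624157142 -28.229970588299498 z 0.043935588923099636 lane deg 25.3551421080587 98.55506127263256 yaw [179.74301269   0.3376285  119.8150395 ] [ 6.48632182 -4.63494509  0.44228184] 0.0007734486920228825
```

```bash
python3 -m creep '{"translation":[[0.05,0,0],[0.05,0,0],[0,0,0],[0,0,0]],"turn":[[0,0,0],[0,0,0],[0,0,0],[0,0,0]],"grip":[0,0,0,0]}'
python3 loc.py
python3 - <<'E'
from h import *
c=cam('wrist'); b=c['frame'][100:280,180:470,::-1]
cv2.imwrite('pics/s5.png',cv2.resize(b,None,fx=2.5,fy=2.5))
L=np.array([.5705,.0664,0.025]); r=R.from_euler('z',42-12.2,degrees=True)
for y in (0,10,15,20):print(y,(pix(c,L+r.apply([.095,y/1e3,.044]))-[180,100])*2.5)
E
```

```text
time_s: 10.95
tool_pos: [0.6661, 0.0894, 0.0444]
tool_rot: [179.6, 0.9, 119.6]
force: [14.9, -11.8, -3.5]
grip_width: 0.0006
grasp_force: 8.7
arch x,y -0.6332000932509629 -27.55657107106434 z 0.04441445002768413 lane deg 25.72137572340855 98.30797289047837 yaw [179.58597802   0.85128302 119.57465136] [ 14.90416247 -11.84802809  -3.47015383] 0.0005744949348715457
0 [[360.1002157  275.68566941]]
10 [[359.86614467 228.84694533]]
15 [[359.74605603 204.74830825]]
20 [[359.62390044 180.18692309]]
```

View pics/s5.png

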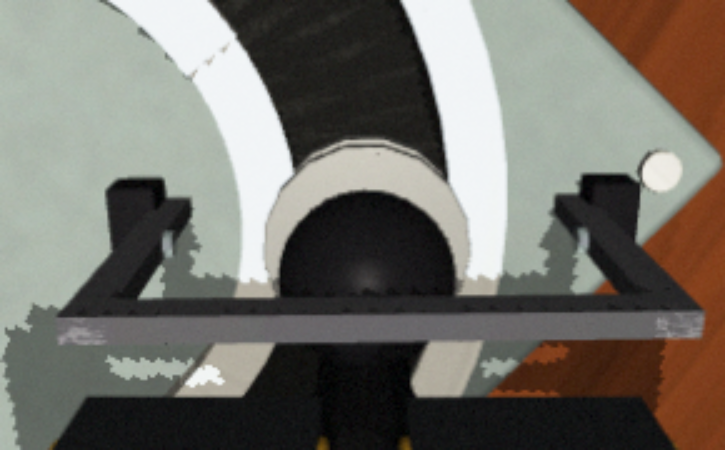

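The crop shows the ball centre near (367,278) with its rear half under the bar, and the gripper boxes just behind the bar. I'll use the depth map to see what is touching what.

```bash
python3 - <<'E'
from h import *
c=load('wrist'); L=np.array([.5705,.0664,0.025]); r=R.from_euler('z',42-12.2,degrees=True)
f=lambda u,v:((r.inv().apply(pt(c,u,v)-L)-[.095,0,0])*1e3).round(1)
F=lambda U,V:(n,f(180+U/2.5,100+V/2.5))
for n,U,V in [('balltop',367,195),('ball',367,230),('ball',367,270),('bar',367,303),('bar',200,303),('bar',200,330),('bar',367,330),('barR',600,325),('finger',367,352),('finger',367,370),('finger',367,385),('boxL',200,403),('boxL',280,420),('boxR',500,403),('bodyring',367,150),('ringL',275,240),('ringR',460,240),('ring',310,170)]: print(*F(U,V))
# ball sphere fit
P=np.array([f(u,v) for u in range(300,350,3) for v in range(178,216,3)]);P=P[(P[:,2]>40)&(P[:,2]<63.5)]
from scipy.optimize import least_squares
s=least_squares(lambda p:np.linalg.norm(P-p,axis=1)-18,[0,0,44],loss='soft_l1');print('ball',s.x,len(P),s.cost)
E
python3 loc.py
```

```text
balltop [ 1.4 18.  47.6]
ball [ 1.3 13.8 56.9]
ball [ 1.2  7.6 61.4]
bar [ 1.1  5.3 71.4]
bar [-27.5   5.3  70.9]
bar [-26.7   2.7  76.5]
bar [ 1.   2.3 76. ]
barR [39.9  2.9 76. ]
finger [ 1.2 -9.1 60.7]
finger [  1.3 -17.5  51.7]
finger [  1.2 -17.3  58.4]
boxL [-18.8  11.7 116.9]
boxL [ -9.2  11.6 120.6]
boxR [ 16.   11.5 117. ]
bodyring [ 1.7 21.3 21.5]
ringL [-19.2   1.1  23.4]
ringR [22.8  0.8 23.3]
ring [-11.   17.   22.1]
ball [ 1.30730118e+00 -5.16603267e-03  4.52758025e+01] 206 3.9212346311648405
arch x,y -0.6584723140028643 -27.555213194221082 z 0.044398575989783674 lane deg 25.718005844558334 98.28333338011456 yaw [179.59145096   0.85085526 119.57133917] [ 13.67280825 -12.40089147  -2.82286682] 0.0005669877842102699
```

The depth data show the carrier upright, with the ball a few mm short of the bar and the gripper clear of the arch. The stall is the carrier wedging under the pushed load. I'll go round and grip it from the far side, with the fingers tilted about 40° so they reach under the bar, because a gripped carrier slid freely earlier.

```bash
python3 -m creep '{"translation":[[-0.15,0,0],[-0.1,0,0],[0,0,-0.6],[0,0,-0.7],[0,0,-0.7]],"turn":[[0,0,0],[0,0,0],[0,0,0],[0,0,0],[0,0,0]],"grip":[0,0,0,0.57,0.57]}'
python3 -m creep '{"translation":[[0,0,-0.55],[0.6,0,0],[0.6,0,0],[0,0,0],[0,0,0]],"turn":[[0,0,0],[0,0,0],[0,0,0],[0,-0.0556,0],[0,-0.0556,0]],"grip":[0.57,0.57,0.57,0.57,0.57]}'
python3 -m creep '{"translation":[[0,0,0],[0,0,0],[0,0,0]],"turn":[[0,-0.0556,0],[0,-0.0556,0],[0,0,0]],"grip":[0.57,0.57,0.57]}'
python3 loc.py
python3 - <<'E'
from h import *
c=cam('wrist','w6.png');cam('top');cam('scene')
o=env.get_obs(); T=R.from_euler('xyz',o['tool_rot'],degrees=True)
Rm=cv2.Rodrigues(c['rvec'])[0]; print('cam in tool',T.inv().apply(-Rm.T@c['tvec'].ravel()-o['tool_pos']),o['qpos'].round(0))
L=np.array([.5705,.0664,0.025]); r=R.from_euler('z',42-12.2,degrees=True)
print('tool axes in arch',r.inv().apply(T.as_matrix().T).round(3))
# find ball: black pixels fit by depth sphere around expected
f=c['z_map'];n=[]
for v in range(0,400,3):
  for u in range(0,640,3):
    if f[v,u]>0 and 0<u<639 and 0<v<399: 
      q=(r.inv().apply(pt(c,u,v)-L)-[.095,0,0])*1e3
      if abs(q[0])<22 and -28<q[1]<25 and 33<q[2]<65: n.append(q)
P=np.array(n);from scipy.optimize import least_squares
s=least_squares(lambda p:np.linalg.norm(P-p,axis=1)-18,[0,0,44],loss='soft_l1');print('ball',s.x,len(P),s.cost/len(P))
print(pix(c,L+r.apply([.095,-.0025,.044])))
E
```

```text
time_s: 11.62
tool_pos: [0.6682, 0.0821, 0.2036]
tool_rot: [-179.9, -0.1, 120.0]
force: [0.2, 0.5, -0.0]
grip_width: 0.0129
grasp_force: 0.0
time_s: 12.25
tool_pos: [0.621, 0.1651, 0.2472]
tool_rot: [179.9, 20.3, 119.9]
force: [-0.0, 0.4, -1.4]
grip_width: 0.0488
grasp_force: 0.0
time_s: 12.62
tool_pos: [0.6179, 0.1697, 0.2425]
tool_rot: [-179.4, 39.9, 120.8]
force: [-0.2, 0.2, 0.3]
grip_width: 0.0495
grasp_force: 0.0
arch x,y -2.4690618505772903 66.09790456449139 z 0.24249240389376253 lane deg 77.53947251775324 113.71414820781494 yaw [-179.43561557   39.88489137  120.81303101] [-0.15449     0.24368995  0.32394463] 0.04948108584023196
cam in tool [ 0.09348804 -0.00039736 -0.18514995] [-58.  17.  22.  91.  34.  80. -15.]
tool axes in arch [[ 0.002  0.767 -0.642]
 [ 1.    -0.001  0.001]
 [-0.    -0.642 -0.767]]
ball [ 1.92246259 -2.76907993 44.28400644] 90 0.06430887694125849
[[326.66713525 118.45558968]]
```

View pics/w6.png

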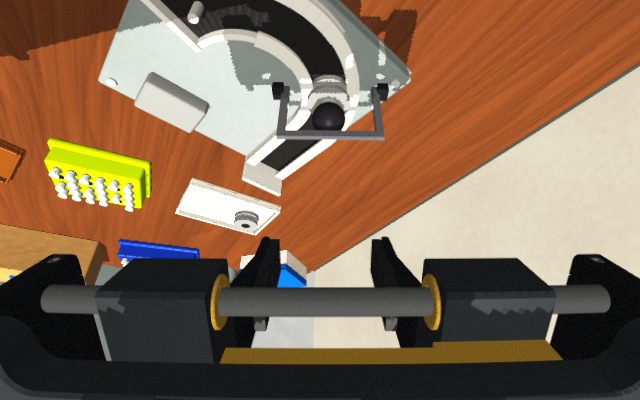

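The tilted wrist view shows the ball at (329,116) in front of the bar, which spans (275,135) to (383,137). The ball is at arch y = -2.8 mm, as predicted, so I'll approach along the finger axis.

```bash
python3 -m creep '{"translation":[[0.385,0.035,0],[0.385,0,0],[0,0,0.5],[0,0,0.5],[0,0,0.5]],"turn":[[0,0,0],[0,0,0],[0,0,0],[0,0,0],[0,0,0]],"grip":[0.57,0.57,0.57,0.57,0.57]}'
python3 -m creep '{"translation":[[0,0,0],[0,0,0]],"turn":[[0,0,0],[0,0,0]],"grip":[0.57,0.57]}'
python3 loc.py
```

```text
time_s: 13.4
tool_pos: [0.641, 0.1361, 0.1161]
tool_rot: [179.7, 39.9, 119.4]
force: [0.3, -0.2, 0.3]
grip_width: 0.0495
grasp_force: 0.0
time_s: 13.65
tool_pos: [0.6402, 0.1392, 0.1169]
tool_rot: [179.8, 40.0, 119.6]
force: [-1.2, 0.6, 0.7]
grip_width: 0.0496
grasp_force: 0.0
arch x,y 1.6548964730166063 28.57405486422763 z 0.1168661551194857 lane deg 58.46924254356135 100.79010677439254 yaw [179.76349292  39.96730345 119.62486589] [-1.15629777  0.61972012  0.6651466 ] 0.04960877154661092
```

```bash
python3 -m creep '{"translation":[[0.124,-0.01,0],[0,0,0.25],[0,0,0.25],[0,0,0.2],[0,0,0]],"turn":[[0,0,0],[0,0,0],[0,0,0],[0,0,0],[0,0,0]],"grip":[0.57,0.57,0.57,0.57,0.57]}'
python3 loc.py
python3 -m creep '{"translation":[[0,0,0.1],[0,0,0.1],[0,0,0]],"turn":[[0,0,0],[0,0,0],[0,0,0]],"grip":[0.57,0.57,0.57]}'
python3 loc.py
```

```text
time_s: 14.28
tool_pos: [0.6519, 0.1118, 0.0644]
tool_rot: [-179.8, 40.1, 119.9]
force: [0.5, -0.3, -0.7]
grip_width: 0.0497
grasp_force: 0.0
arch x,y -1.789090284355467 -1.0401740927900733 z 0.06435797145259863 lane deg 41.36064231193033 93.21671337352196 yaw [-179.7776412    40.10863368  119.88644994] [ 0.54473242 -0.30319493 -0.69591742] 0.04973419585492655
time_s: 14.65
tool_pos: [0.6574, 0.1049, 0.0531]
tool_rot: [-179.9, 40.0, 119.9]
force: [0.0, 0.1, -0.5]
grip_width: 0.0496
grasp_force: 0.0
arch x,y -0.4691627240275409 -9.773508242326495 z 0.05310761571003769 lane deg 36.097183516717216 95.03473396321583 yaw [-179.94377802   40.04945384  119.89781842] [ 0.04726816  0.05872773 -0.51766571] 0.049598760171440985
```

```bash
python3 -m creep '{"translation":[[0,0,-0.03],[0,0,0],[0,0,0],[0,0,0]],"turn":[[0,0,0],[0,0,0],[0,0,0],[0,0,0]],"grip":[0.57,0,0,0]}' 15
python3 -m creep '{"translation":[[0,0,0],[0,0,0]],"turn":[[0,0,0],[0,0,0]],"grip":[0,0]}'
python3 loc.py
```

```text
time_s: 15.15
tool_pos: [0.6569, 0.1072, 0.0553]
tool_rot: [180.0, 40.0, 119.9]
force: [0.3, 0.4, -0.9]
grip_width: 0.0305
grasp_force: 13.6
time_s: 15.4
tool_pos: [0.6569, 0.1071, 0.0553]
tool_rot: [180.0, 40.0, 119.9]
force: [0.9, -0.0, -0.6]
grip_width: 0.0304
grasp_force: 13.6
arch x,y 0.258215787594267 -7.60755985954956 z 0.05532937482922806 lane deg 37.4339065363225 95.56151234703489 yaw [179.96784108  40.02536378 119.89854979] [ 0.86846921 -0.03017055 -0.60769831] 0.03042778720342073
```

```bash
python3 -m creep '{"translation":[[0.067,-0.001,-0.056],[0.067,-0.008,-0.056],[0,0,0]],"turn":[[0,0,0],[0,0,0],[0,0,0]],"grip":[0,0,0]}'
python3 loc.py
python3 -m creep '{"translation":[[0.067,-0.014,-0.056],[0.067,-0.02,-0.056],[0.048,-0.019,-0.04],[0,0,0]],"turn":[[0,0,0],[0,0,0],[0,0,0],[0,0,0]],"grip":[0,0,0,0]}'
python3 loc.py
```

```text
time_s: 15.78
tool_pos: [0.6484, 0.1201, 0.0547]
tool_rot: [-180.0, 40.0, 120.0]
force: [-0.4, -0.1, -0.2]
grip_width: 0.0055
grasp_force: 0.0
arch x,y -0.7060496435631762 7.8728859261512625 z 0.05474163252191244 lane deg 46.77272738680616 94.62204503512045 yaw [-179.9657199    39.95683701  119.98846702] [-0.41156747 -0.07541045 -0.20472845] 0.0055460196231190105
time_s: 16.27
tool_pos: [0.6357, 0.1338, 0.0551]
tool_rot: [-180.0, 40.0, 120.0]
force: [-0.5, -0.2, 0.1]
grip_width: 0.0002
grasp_force: 0.0
arch x,y -4.903343591722916 26.123344243782345 z 0.05508041257009667 lane deg 58.16941008652934 93.80744432309353 yaw [-179.99076075   40.01148205  119.97334744] [-0.48573797 -0.2482842   0.12074471] 0.00016683188679235807
```

The grip slipped off because it was too far off-centre. I'll back out along the axis, open and locate the ball again.

```bash
python3 -m creep '{"translation":[[0,0,-0.4],[0,0,-0.4],[0,0,0],[0,0,0],[0,0,0]],"turn":[[0,0,0],[0,0,0],[0,0,0],[0,0,0],[0,0,0]],"grip":[0.57,0.57,0.57,0.57,0.57]}'
cat > ball.py <<'E'
from h import *
from scipy.optimize import least_squares
import sys
def go(name='wrist',a=-35,b=40):
    c=cam(name); L=np.array([.5705,.0664,0.025]); r=R.from_euler('z',42-12.2,degrees=True)
    V,U=np.mgrid[1:399:2,1:639:2]; U=U.ravel();V=V.ravel(); z=c['z_map'][V,U]; k=z>0
    n=cv2.undistortPoints(np.c_[U,V][k].astype(float)[:,None],c['K'],c['D'])[:,0]
    Q=(np.c_[n,np.ones(len(n))]*z[k,None]-c['tvec'].ravel())@cv2.Rodrigues(c['rvec'])[0]
    dark=c['frame'][V,U][k].max(1)<70
    Q=(r.inv().apply(Q-L)-[.095,0,0])*1e3
    bar=Q[(abs(Q[:,0])<40)&(abs(Q[:,1])<8)&(Q[:,2]>66)&(Q[:,2]<84)]
    if len(bar): print('bar y',np.percentile(bar[:,1],[5,50,95]).round(1),'z',np.percentile(bar[:,2],[5,95]).round(1))
    P=Q[dark&(abs(Q[:,0])<24)&(Q[:,1]>a)&(Q[:,1]<b)&(Q[:,2]>34)&(Q[:,2]<64.5)]
    s=least_squares(lambda p:np.linalg.norm(P-p,axis=1)-18,np.r_[np.median(P,0)[:2],44],loss='soft_l1');print('ball',s.x.round(1),len(P),s.cost/len(P))
go(*sys.argv[1:2])
E
python3 loc.py; python3 ball.py; python3 ball.py scene
```

```text
time_s: 16.9
tool_pos: [0.6153, 0.1668, 0.1033]
tool_rot: [-179.9, 40.1, 119.9]
force: [-0.6, -0.7, 0.4]
grip_width: 0.0421
grasp_force: 0.0
arch x,y -6.206844277260615 64.89885431314377 z 0.10331416347163248 lane deg 78.16304278282291 109.98220671709268 yaw [-179.85856121   40.09044582  119.88787346] [-0.60776942 -0.72809766  0.40844449] 0.042094138830279286
bar y [1.8 5.1 6.5] z [69.2 76.4]
ball [ 2.  -2.5 44. ] 325 0.11840068130712672
bar y [0.2 2.3 4.8] z [73.  78.2]
ball [ 0.4 -2.9 43.5] 33 0.5779237318614725
```

```bash
python3 -m creep '{"translation":[[0,0,0],[-0.21,0.084,0],[0,0,0.2],[0,0,0],[0,0,0]],"turn":[[0,-0.0556,0],[0,0,0],[0,0,0],[0,0,0],[0,0,0]],"grip":[0.57,0.57,0.57,0.57,0.57]}'
cat >> loc.py <<'E'
T=R.from_euler('xyz',o['tool_rot'],degrees=True); A=R.from_euler('z',42-12.2,degrees=True)
import sys
if len(sys.argv)>1:
    t=np.array(eval(sys.argv[1])); cur=np.array([d[0]-95,d[1],o['tool_pos'][2]*1e3-25])
    print('rows units to target',(T.inv().apply(A.apply(t-cur))/80).round(3))
E
python3 loc.py '[0.5,-15.9,32.8]'
```

```text
time_s: 17.62
tool_pos: [0.6329, 0.1508, 0.107]
tool_rot: [180.0, 50.0, 119.8]
force: [0.6, 0.6, 0.1]
grip_width: 0.0496
grasp_force: 0.0
arch x,y 1.1560762555243684 42.243775518637406 z 0.1070120682064192 lane deg 65.71708840184571 105.02631846793092 yaw [179.96546979  50.00057555 119.75835015] [0.6055609  0.55071412 0.06162077] 0.04955941531757832
rows units to target [ 0.004 -0.008  0.952]
```

```bash
python3 -m creep '{"translation":[[0.004,-0.008,0.25],[0,0,0.25],[0,0,0.2],[0,0,0.1],[0,0,0]],"turn":[[0,0,0],[0,0,0],[0,0,0],[0,0,0],[0,0,0]],"grip":[0.57,0.57,0.57,0.57,0.57]}'
python3 -m creep '{"translation":[[0,0,0.1],[0,0,0.05],[0,0,0]],"turn":[[0,0,0],[0,0,0],[0,0,0]],"grip":[0.57,0.57,0.57]}'
python3 loc.py '[0.5,-15.9,32.8]'
```

```text
time_s: 18.25
tool_pos: [0.6566, 0.1085, 0.0651]
tool_rot: [-179.9, 50.1, 119.9]
force: [-0.1, 0.3, -0.2]
grip_width: 0.0492
grasp_force: 0.0
time_s: 18.62
tool_pos: [0.6612, 0.1012, 0.0577]
tool_rot: [-180.0, 50.0, 119.9]
force: [-0.2, 0.5, -0.6]
grip_width: 0.0494
grasp_force: 0.0
arch x,y 1.002426511098804 -14.921203248043682 z 0.057702935513313666 lane deg 33.1654739250517 97.1550729627041 yaw [-179.98747598   50.04873142  119.89533904] [-0.20883893  0.47567796 -0.6262293 ] 0.04941298722631173
rows units to target [-0.009 -0.006  0.009]
```

```bash
python3 -m creep '{"translation":[[0,-0.006,0.01],[0,0,0],[0,0,0],[0,0,0]],"turn":[[0,0,0],[0,0,0],[0,0,0],[0,0,0]],"grip":[0,0,0,0]}' 15
python3 -m creep '{"translation":[[0.02,0,-0.024],[0.04,0,-0.048],[0.04,-0.004,-0.048],[0,0,0]],"turn":[[0,0,0],[0,0,0],[0,0,0],[0,0,0]],"grip":[0,0,0,0]}'
python3 loc.py
```

```text
time_s: 19.12
tool_pos: [0.6611, 0.1008, 0.0573]
tool_rot: [180.0, 50.0, 119.9]
force: [-0.3, 0.1, -0.4]
grip_width: 0.0331
grasp_force: 14.7
time_s: 19.62
tool_pos: [0.6545, 0.1124, 0.0573]
tool_rot: [180.0, 50.0, 120.0]
force: [-0.7, 0.5, 0.7]
grip_width: 0.0332
grasp_force: 14.8
arch x,y 0.7101397609764746 -1.8367179602792914 z 0.057331403750553483 lane deg 40.90060476484028 95.7277618349623 yaw [179.98610603  50.02115094 119.955892  ] [-0.69338467  0.51854857  0.73223588] 0.03322761525970293
```

```bash
python3 -m creep '{"translation":[[0.056,-0.012,-0.067],[0.056,-0.02,-0.067],[0.056,-0.028,-0.067],[0,0,0],[0,0,0]],"turn":[[0,0,0],[0,0,0],[0,0,0],[0,0,0],[0,0,0]],"grip":[0,0,0,0,0]}'
python3 loc.py
```

```text
time_s: 20.25
tool_pos: [0.64, 0.1278, 0.0574]
tool_rot: [180.0, 50.0, 119.9]
force: [-0.4, 0.3, 1.6]
grip_width: 0.0332
grasp_force: 15.0
arch x,y -4.184170701245819 18.741453427613767 z 0.057393865763498184 lane deg 53.66030874749011 92.7294825166186 yaw [179.95937715  50.01299584 119.91025562] [-0.37744839  0.25773646  1.6229393 ] 0.033171223177174816
```

```bash
python3 -m creep '{"translation":[[0,0,0],[0,0,0],[0,0,0],[0,0,-0.5],[0,0,-0.65]],"turn":[[0,0,0],[0,0,0],[0,0,0],[0,0,0],[0,0,0]],"grip":[0.57,0.57,0.57,0.57,0.57]}'
python3 -m creep '{"translation":[[0,0,0],[0,0,0],[0,0,0],[0,0,0],[0,0,0]],"turn":[[0,0.0556,0],[0,0.0556,0],[0,0.0556,0],[0,0.0556,0],[0,0.0556,0]],"grip":[0.57,0.57,0.57,0.57,0.57]}'
python3 -m creep '{"translation":[[0,0,0],[0,0,0],[0,0,0]],"turn":[[0,0,-0.053],[0,0,-0.053],[0,0,0]],"grip":[0.57,0.57,0.57]}'
python3 ball.py; python3 loc.py '[-4.3,32,25.2]'; python3 -c "
from cell import env;print(env.get_obs()['qpos'])"
```

```text
time_s: 20.88
tool_pos: [0.6041, 0.1866, 0.1165]
tool_rot: [-179.8, 50.1, 119.9]
force: [0.8, 1.0, -0.2]
grip_width: 0.0494
grasp_force: 0.0
time_s: 21.5
tool_pos: [0.6053, 0.1885, 0.1179]
tool_rot: [179.8, -0.3, 119.9]
force: [-0.1, -0.2, -1.1]
grip_width: 0.0495
grasp_force: 0.0
time_s: 21.88
tool_pos: [0.6047, 0.1876, 0.1161]
tool_rot: [-180.0, -0.0, 138.8]
force: [-0.7, 0.4, -0.8]
grip_width: 0.0496
grasp_force: 0.0
bar y [1.  5.2 6.3] z [68.9 76.9]
ball [-2.7 31.5 44.1] 128 0.10780624646520337
arch x,y -4.957006356449881 88.38558392492352 z 0.11620235181833252 lane deg 86.46779909372106 126.17350018939042 yaw [-1.79974562e+02 -1.18475454e-02  1.38780973e+02] [-0.22860398 -0.15050298  0.19324437] 0.0495591997628134
rows units to target [-0.669 -0.221  0.825]
[-30.7741656   19.4367997   13.74312838  92.32996763  -4.85945319
  68.84712249  32.75346476]
```

```bash
python3 -m creep '{"translation":[[-0.335,-0.11,0],[-0.335,-0.11,0],[0,0,0],[0,0,0.4],[0,0,0.4]],"turn":[[0,0,0],[0,0,0],[0,0,0],[0,0,0],[0,0,0]],"grip":[0.57,0.57,0.57,0.57,0.57]}'
python3 -m creep '{"translation":[[0,0,0],[0,0,0],[0,0,0],[0,0,0]],"turn":[[0,0,0],[0,0,0],[0,0,0],[0,0,0]],"grip":[0.57,0,0,0]}' 12
python3 loc.py
```

```text
time_s: 22.55
tool_pos: [0.6335, 0.1416, 0.052]
tool_rot: [179.9, -0.0, 139.0]
force: [0.0, 0.5, 0.6]
grip_width: 0.0496
grasp_force: 0.0
time_s: 23.05
tool_pos: [0.6347, 0.1401, 0.054]
tool_rot: [179.9, 0.1, 139.0]
force: [-0.3, 0.8, 3.9]
grip_width: 0.0314
grasp_force: 11.8
arch x,y -2.607033887286377 32.04914760010218 z 0.05402244803500267 lane deg 61.1305684532528 97.79370147917597 yaw [1.79869785e+02 7.33713196e-02 1.38972783e+02] [-0.25427571  0.78556249  3.86894754] 0.03142083139264608
```

```bash
python3 -m creep '{"translation":[[0,0,0],[0,0,0],[0,0,0.03],[0,0,0],[0,0,0]],"turn":[[0,0,0],[0,0,0],[0,0,0],[0,0,0],[0,0,0]],"grip":[0.57,0.57,0.57,0.57,0.57]}'
python3 ball.py; python3 loc.py '[-3.7,31.7,24.5]'
```

```text
time_s: 23.68
tool_pos: [0.6337, 0.1398, 0.0498]
tool_rot: [-180.0, -0.0, 139.0]
force: [0.2, -0.8, 0.2]
grip_width: 0.0499
grasp_force: 0.0
bar y [1.1 5.2 6.1] z [69.  76.8]
ball [-1.2 32.1 44.1] 500 0.5097763582704309
arch x,y -3.6925593791933977 32.270880879411784 z 0.049901548839885956 lane deg 61.46498755788821 96.84244144720489 yaw [-1.79993175e+02 -4.12734949e-03  1.38983656e+02] [ 0.77970035 -0.61699294  0.2090565 ] 0.049928617663216344
rows units to target [-0.007 -0.002  0.005]
```

```bash
python3 -m creep '{"translation":[[0,0,0],[0,0,0],[0,0,0],[0,0,0]],"turn":[[0,0,0],[0,0,0],[0,0,0],[0,0,0]],"grip":[0,0,0,0]}' 12
python3 -m creep '{"translation":[[0.206,-0.018,0],[0.206,-0.018,0],[0.206,-0.018,0],[0,0,0]],"turn":[[0,0,-0.0556],[0,0,-0.0556],[0,0,-0.0556],[0,0,0]],"grip":[0,0,0,0]}'
python3 loc.py
```

```text
time_s: 24.22
tool_pos: [0.6339, 0.1399, 0.0501]
tool_rot: [180.0, 0.0, 139.0]
force: [0.5, 0.5, 0.5]
grip_width: 0.034
grasp_force: 11.9
time_s: 24.72
tool_pos: [0.5887, 0.162, 0.0501]
tool_rot: [180.0, -0.0, 169.0]
force: [0.5, 0.6, -1.1]
grip_width: 0.0344
grasp_force: 11.9
arch x,y -31.686077324359005 73.88025357089484 z 0.05007622424020835 lane deg 91.40407457950974 97.29822543231077 yaw [ 1.79973680e+02 -4.20933073e-02  1.68973922e+02] [ 0.49969751  0.58801991 -1.12393387] 0.034408137559756975
```

```bash
python3 -m creep '{"translation":[[0.206,-0.018,0],[0.206,-0.018,0],[0.137,-0.008,0],[0,0,0]],"turn":[[0,0,-0.0556],[0,0,-0.0556],[0,0,-0.037],[0,0,0]],"grip":[0,0,0,0]}'
python3 loc.py
python3 -m creep '{"translation":[[0.05,-0.001,0],[0.05,-0.001,0],[0,0,0]],"turn":[[0,0,-0.0134],[0,0,-0.0134],[0,0,0]],"grip":[0,0,0]}'
python3 loc.py
```

```text
time_s: 25.22
tool_pos: [0.5459, 0.1596, 0.0502]
tool_rot: [180.0, -0.0, -164.6]
force: [-1.6, 1.2, 2.7]
grip_width: 0.0344
grasp_force: 12.0
arch x,y -70.09648663199351 93.08232432774321 z 0.05015338191343824 lane deg 117.02172259150443 96.35613151390861 yaw [ 1.79963514e+02 -1.01923387e-02 -1.64566368e+02] [-1.63298871  1.20547789  2.69654707] 0.03438765364730359
time_s: 25.6
tool_pos: [0.5397, 0.1576, 0.0505]
tool_rot: [180.0, 0.1, -159.7]
force: [0.7, 0.2, 0.9]
grip_width: 0.0343
grasp_force: 12.0
arch x,y -76.40258664922325 94.416633907134 z 0.050539195241020504 lane deg 120.85699471959813 96.23078790955323 yaw [ 1.79983131e+02  1.26120207e-01 -1.59719681e+02] [0.69445843 0.22521082 0.85099865] 0.03426954919167539
```

```bash
python3 -m creep '{"translation":[[0.05,-0.001,0],[0.05,-0.001,0],[0,0,0]],"turn":[[0,0,-0.0134],[0,0,-0.0134],[0,0,0]],"grip":[0,0,0]}'
python3 loc.py
python3 -m creep '{"translation":[[0.05,-0.001,0],[0.03,-0.001,0],[0,0,0]],"turn":[[0,0,-0.0134],[0,0,-0.0134],[0,0,0]],"grip":[0,0,0]}'
python3 loc.py
```

```text
time_s: 25.98
tool_pos: [0.532, 0.1544, 0.0505]
tool_rot: [180.0, 0.1, -154.8]
force: [0.1, 1.2, 1.6]
grip_width: 0.0342
grasp_force: 12.0
arch x,y -84.67801079416591 95.55268964489761 z 0.05049481026951711 lane deg 125.83458508020172 96.10858421358354 yaw [ 1.79993419e+02  1.00400450e-01 -1.54836127e+02] [0.13203484 1.19456425 1.62990592] 0.03415175557667771
time_s: 26.35
tool_pos: [0.526, 0.1514, 0.0504]
tool_rot: [180.0, 0.1, -150.0]
force: [0.6, 1.4, 2.4]
grip_width: 0.034
grasp_force: 12.1
arch x,y -91.34568475109326 95.89878430934175 z 0.050363407252175973 lane deg 129.81774516109974 95.96838464800814 yaw [ 1.79996722e+02  7.26955431e-02 -1.49984443e+02] [0.64695831 1.42022141 2.39473311] 0.03398054085217017
```

```bash
python3 -m creep '{"translation":[[0.04,-0.001,0],[0,0,0]],"turn":[[0,0,0],[0,0,0]],"grip":[0,0]}'
python3 loc.py
python3 -m creep '{"translation":[[0.04,-0.001,0],[0,0,0]],"turn":[[0,0,0],[0,0,0]],"grip":[0,0]}'
python3 loc.py
```

```text
time_s: 26.6
tool_pos: [0.5244, 0.1505, 0.0511]
tool_rot: [-180.0, 0.3, -149.9]
force: [3.9, 3.7, 3.3]
grip_width: 0.0342
grasp_force: 12.1
arch x,y -93.22842651398112 95.86134316275182 z 0.05105678823077921 lane deg 130.94126112485299 95.87771162049724 yaw [-179.98403857    0.26111704 -149.90671691] [3.93707216 3.7216165  3.28608838] 0.03419274508377215
time_s: 26.85
tool_pos: [0.5231, 0.1496, 0.052]
tool_rot: [-180.0, 0.5, -149.9]
force: [5.0, 5.2, 4.4]
grip_width: 0.0344
grasp_force: 12.2
arch x,y -94.79199127100671 95.80991672913244 z 0.05200788624868059 lane deg 131.87560782897037 95.8101425282033 yaw [-179.9709357     0.45608585 -149.89841477] [5.01663351 5.2470531  4.37007629] 0.0343565958206894
```

The rising force along the travel direction shows the carrier is at the stop. I'll ease back slightly, grip harder and lift.

```bash
python3 -m creep '{"translation":[[-0.055,0.001,0],[0,0,0],[0,0,0]],"turn":[[0,0,0],[0,0,0],[0,0,0]],"grip":[0,0,0]}' 25
python3 loc.py
python3 -m creep '{"translation":[[0,0,-0.06],[0,0,-0.08],[0,0,-0.08],[0,0,0]],"turn":[[0,0,0],[0,0,0],[0,0,0],[0,0,0]],"grip":[0,0,0,0]}'
python3 loc.py
```

```text
time_s: 27.22
tool_pos: [0.5248, 0.1507, 0.0508]
tool_rot: [-180.0, 0.2, -149.9]
force: [3.0, 3.0, 5.0]
grip_width: 0.0334
grasp_force: 25.1
arch x,y -92.7386792444505 95.88266742007434 z 0.05077814499610194 lane deg 130.6489724889794 95.90932948961778 yaw [-1.79994142e+02  1.62975216e-01 -1.49869296e+02] [2.95038242 3.01124241 5.00747581] 0.03343798247528404
time_s: 27.72
tool_pos: [0.5236, 0.1493, 0.068]
tool_rot: [-180.0, -0.0, -149.9]
force: [0.5, 0.0, -1.2]
grip_width: 0.0334
grasp_force: 24.8
arch x,y -94.45005761544755 95.26502567312723 z 0.06803054806126282 lane deg 131.66924873656282 95.26661300333878 yaw [-1.79972043e+02 -8.33472144e-03 -1.49873333e+02] [ 0.52232614  0.0173478  -1.24648032] 0.033396621755290394
```

```bash
python3 -m creep '{"translation":[[0,0,-0.3],[0,0,-0.4],[0,0,-0.4],[0,0,-0.3],[0,0,0]],"turn":[[0,0,0],[0,0,0],[0,0,0],[0,0,0],[0,0,0.0556]],"grip":[0,0,0,0,0]}'
python3 -m creep '{"translation":[[0,0,0],[0,0,0],[0,0,0],[0,0,0]],"turn":[[0,0,0.0556],[0,0,0.0556],[0,0,0.0556],[0,0,0]],"grip":[0,0,0,0]}'
python3 -m creep '{"translation":[[-0.09,-0.23,0],[-0.179,-0.466,0],[-0.179,-0.466,0],[-0.179,-0.466,0],[-0.179,-0.466,0]],"turn":[[0,0,0],[0,0,0],[0,0,0],[0,0,0],[0,0,0]],"grip":[0,0,0,0,0]}'
python3 -m creep '{"translation":[[-0.179,-0.466,0],[-0.179,-0.466,0],[-0.179,-0.466,0],[-0.179,-0.466,0],[-0.179,-0.466,0]],"turn":[[0,0,0],[0,0,0],[0,0,0],[0,0,0],[0,0,0]],"grip":[0,0,0,0,0]}'
python3 -m creep '{"translation":[[-0.09,-0.23,0],[0,0,0],[0,0,0]],"turn":[[0,0,0],[0,0,0],[0,0,0]],"grip":[0,0,0]}'
python3 - <<'E'
from h import *
o=env.get_obs();T=R.from_euler('xyz',o['tool_rot'],degrees=True)
print(o['tool_pos'],o['tool_rot'],o['grip_width'],o['force'],(T.inv().apply(np.array([.600,-.243,.0315])-o['tool_pos'])/.08).round(3))
cam('wrist','w9.png')
E
```

```text
time_s: 28.35
tool_pos: [0.5244, 0.1496, 0.1817]
tool_rot: [-180.0, 0.1, -160.1]
force: [-0.1, 1.3, -2.2]
grip_width: 0.0332
grasp_force: 24.8
time_s: 28.85
tool_pos: [0.5229, 0.1493, 0.1791]
tool_rot: [-179.9, -0.1, 170.2]
force: [-0.0, -1.0, -1.2]
grip_width: 0.0335
grasp_force: 24.8
time_s: 29.48
tool_pos: [0.5582, -0.0295, 0.1797]
tool_rot: [-180.0, -0.0, 170.2]
force: [0.1, 0.6, -1.6]
grip_width: 0.0335
grasp_force: 24.8
time_s: 30.1
tool_pos: [0.596, -0.2253, 0.1796]
tool_rot: [-179.9, -0.0, 170.2]
force: [0.4, 1.3, -1.3]
grip_width: 0.0335
grasp_force: 24.8
time_s: 30.48
tool_pos: [0.601, -0.2394, 0.1794]
tool_rot: [179.9, -0.0, 170.3]
force: [-0.3, 0.4, -0.9]
grip_width: 0.0333
grasp_force: 24.8
[ 0.60100555 -0.23936239  0.17941555] [ 1.79902664e+02 -3.54812588e-02  1.70261474e+02] 0.03332227338468999 [-0.30818823  0.41264811 -0.89070609] [ 0.004 -0.05   1.849]
```

View pics/w9.png

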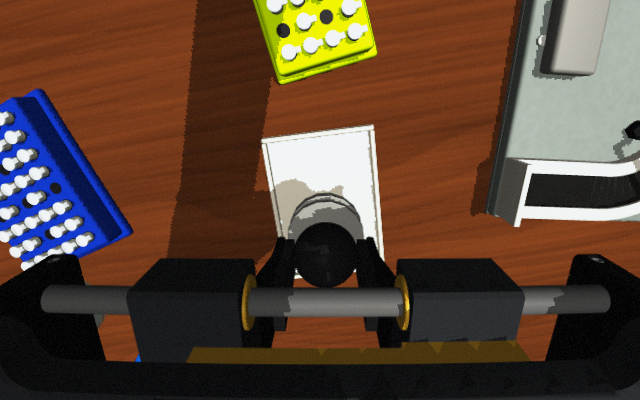

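The wrist view shows the carrier held upright over the free half of the tray, whose edge runs from (263,140) to (373,126). The spare is hidden behind the gripper. I'll lower it now.

```bash
python3 -m creep '{"translation":[[0,-0.05,0.4],[0,0,0.5],[0,0,0.5],[0,0,0.25],[0,0,0.1]],"turn":[[0,0,0],[0,0,0],[0,0,0],[0,0,0],[0,0,0]],"grip":[0,0,0,0,0]}'
python3 -m creep '{"translation":[[0,0,0.04],[0,0,0.02],[0,0,0]],"turn":[[0,0,0],[0,0,0],[0,0,0]],"grip":[0,0,0]}'
python3 -m creep '{"translation":[[0,0,0.02],[0,0,0.015],[0,0,0]],"turn":[[0,0,0],[0,0,0],[0,0,0]],"grip":[0,0,0]}'
```

```text
time_s: 31.15
tool_pos: [0.6001, -0.2441, 0.0389]
tool_rot: [180.0, -0.1, 170.2]
force: [-0.4, 0.4, -0.5]
grip_width: 0.0334
grasp_force: 24.8
time_s: 31.52
tool_pos: [0.6009, -0.2457, 0.0358]
tool_rot: [-180.0, 0.1, 170.1]
force: [-0.5, -1.1, -1.6]
grip_width: 0.0337
grasp_force: 24.8
time_s: 31.9
tool_pos: [0.6001, -0.2453, 0.0319]
tool_rot: [180.0, -0.0, 170.1]
force: [-0.1, 0.1, -1.4]
grip_width: 0.0335
grasp_force: 24.8
```

```bash
python3 -m creep '{"translation":[[0,0,0.013],[0,0,0.012],[0,0,0]],"turn":[[0,0,0],[0,0,0],[0,0,0]],"grip":[0,0,0]}'
python3 -m creep '{"translation":[[0,0,0.012],[0,0,0.012],[0,0,0]],"turn":[[0,0,0],[0,0,0],[0,0,0]],"grip":[0,0,0]}'
```

```text
time_s: 32.28
tool_pos: [0.6009, -0.2455, 0.0305]
tool_rot: [-180.0, 0.1, 170.1]
force: [0.2, -0.1, 1.0]
grip_width: 0.0336
grasp_force: 24.9
time_s: 32.65
tool_pos: [0.6016, -0.2455, 0.0301]
tool_rot: [180.0, 0.2, 170.1]
force: [-0.2, 0.9, 8.3]
grip_width: 0.0332
grasp_force: 25.3
```

Contact with the tray floor at the expected height. I'll release and retreat straight up.

```bash
python3 -m creep '{"translation":[[0,0,-0.012],[0,0,0],[0,0,0],[0,0,0],[0,0,0]],"turn":[[0,0,0],[0,0,0],[0,0,0],[0,0,0],[0,0,0]],"grip":[0,0.57,0.57,0.57,0.57]}'
python3 -m creep '{"translation":[[0,0,-0.2],[0,0,-0.5],[0,0,-0.6],[0,0,-0.6],[0,0,0]],"turn":[[0,0,0],[0,0,0],[0,0,0],[0,0,0],[0,0,0]],"grip":[0.57,0.57,0.57,0.57,0.57]}'
python3 - <<'E'
from h import *
c=cam('scene')
Rm=cv2.Rodrigues(c['rvec'])[0]
V,U=np.mgrid[150:270,100:240];U=U.ravel();V=V.ravel();z=c['z_map'][V,U]
n=cv2.undistortPoints(np.c_[U,V].astype(float)[:,None],c['K'],c['D'])[:,0]
Q=(np.c_[n,np.ones(len(n))]*z[:,None]-c['tvec'].ravel())@Rm
P=Q[(np.hypot(Q[:,0]-.6,Q[:,1]+.245)<.025)&(Q[:,2]>.045)&(Q[:,2]<.075)&(c['frame'][V,U].max(1)<80)]
from scipy.optimize import least_squares
s=least_squares(lambda p:np.linalg.norm(P-p,axis=1)-.018,[.6,-.245,.049]);print(s.x,len(P))
b=c['frame'][160:260,110:250,::-1]; cv2.imwrite('pics/end.png',cv2.resize(b,None,fx=4.5,fy=4.5,interpolation=cv2.INTER_CUBIC))
E
```

```text
time_s: 33.28
tool_pos: [0.5997, -0.2453, 0.0285]
tool_rot: [180.0, -0.1, 170.1]
force: [-0.0, -0.4, -0.3]
grip_width: 0.0494
grasp_force: 0.0
time_s: 33.9
tool_pos: [0.6031, -0.2469, 0.1877]
tool_rot: [-179.9, 0.6, 170.1]
force: [0.9, -0.4, -0.0]
grip_width: 0.0496
grasp_force: 0.0
[ 0.60257004 -0.24780892  0.04862678] 118
```

```bash
python3 -c "
from cell import env; print(env.sign_off())"
```

```text
the job is handed in; nothing more can be done
None
```

The reference carrier went under the arch to the stop pin, was lifted out at the gap and set down in the free half of the white tray, then released. The job is handed in at about 34 s; the last depth reading puts the ball at its resting height (48.6 mm against 49), but I had no pictures left to check the ordinary carrier and the other bench items, and the hand-in returned no verdict.

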